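# Secure the tool chest: hasp over the staple, padlock off its rail and onto the staple

### The arm

A 6-joint arm with a two-finger parallel gripper is mounted at the origin on a cart in front of the work surface, level with it; the furniture and walls round the work are solid. World frame = base frame: x ahead of the robot, y to its left, z up, the work surface at z = 0. Lengths are in m, angles in rad, forces in N, time in s.
With the tool pointing down it reaches from about 0.375 to 0.9 m from the base axis. Payload 3.1 kg.
Tool frame: the origin (TCP) lies at the very end of the fingers, on their centre line; the grasp point (between the pads) lies 19 mm behind it (grip_depth is the distance from the TCP to the grasp point, in m); z points along the fingers, y is the line along which they close (so a half turn about z gives the same grasp; the last joint's range is limited). The gripper opens to 85 mm and grips with 20 to 120 N. Pads are 22 mm wide; open, the fingers measure 114 mm over their backs; the gripper's body (76 mm by 85 mm) begins 54 mm behind the grasp point. The pads swing forward as they close: fully open they stand 13 mm farther back than shut.
Start: joints at [-1.298, 0.527, 1.433, -0, 1.181, -0.178], TCP at [0.272, -0.563, 0.231] pointing down, gripper open.
Joint ranges: [-3.08, 3.08], [-0.75, 2.2], [0.22, 2.44], [-1.43, 4.57], [0, 2.65], [-2.85, 2.85]. Speed limits (rad/s): [2.79, 2.79, 3.14, 3.14, 3.14, 3.14].

### API

Orientations are given as a unit quaternion [x, y, z, w].
In Python, from station import * gives the robot as it stands.
- The arm moves only by the tool apply_moves, never from a script. Its argument "plan" is a list of rows, each a list of 7 numbers: the shift along the tool's x, y, z in m, then the turn, a rotation vector about the tool's x, y, z in rad, then the gripper command: -1 is fully open, 1 is shut, values between are in proportion. In form: [[dx, dy, dz, wx, wy, wz, jaw], ...]. A call has 1 to 8 rows; each row shifts and turns the commanded pose from where the row before left it, along the tool's axes as they then stand; what a row does not reach is not made up. A row lasts 1/8 s, in which the tool goes at most 62.5 mm and 10.7 degrees, less where a joint would pass 70% of its speed; a pose out of reach is approached as far as the arm can. A call is refused whole if a number of a shift passes 0.0625 or a number of a turn 0.188, either way. A call with a gripper value outside its range is refused whole. The fingers move at their own pace and stop on an object; "force" is the grip in N (left out, the last holds). Time passes only in rows, so rows that do not move let the fingers close. It gives the time, the measured TCP pose, the force, the opening and the grip force at its end, in the units of the state.
- sense(): the state, without advancing time (a new reading comes with each control period).
- snapshot(name): name is "scene" or "top" or "wrist"; returns the picture (384x512x3 uint8, red, green, blue); there is no depth.
- calibration(name): a dict with "camera_matrix" (3x3 intrinsics, pixels), "R" (3x3) and "t" (3): a world point X has camera coordinates R X + t; the wrist camera has in their place "mount" (4x4, takes a point from camera to tool coordinates, whose origin is the TCP and whose axes are the flange's). Camera axes: x right, y down, z forward; pixel columns grow to the right and rows downward; lengths in m; the calibration is good to about 2 mm. A picture is of the moment at which its call begins: read the wrist's pose just before it. calibration takes no time and is no camera call.
- sign_off(): hands the job in; it is judged then, once.
The state is a dict: "t": time; "q": joint angles; "qd": joint speeds; "tau": joint torques, N m; "tcp_pos": TCP position; "tool_rot": TCP orientation; "force": force on the tool from outside, world axes, zero at the start; "ft_torque": the same for the moment, N m; "finger_gap": opening from 0.0 (shut) to 1.0 (fully open); "gripper_force": force on a finger pad.
Only numpy, scipy, OpenCV 4.12 (cv2) and the standard library are available. Lean on these libraries where they do the work, as an engineer would, in place of code of your own. Each camera call takes 0.05 s, during which the arm holds its last target. There are 200 camera calls.

### The job

Secure the tool chest: first swing its hasp down over the staple until it lies fully home against the front of the chest, then lift the large open padlock up off the rail of the lock rack and hang it by its shackle on the chest's staple, so that it holds the hasp shut. Feel it in without forcing it, and leave it hanging there on its own.

Things in the scene. Friction and masses are not known exactly. Their poses are not given: they have to be found in the camera images.
- tool_chest: Fixed plywood chest with steel corners, 220 wide (y), 135 deep, 195 high. Origin on the bench, straight under the middle of the staple's outer bar, 34 in front of the chest's front face. x points into the front face, y to the left along it, z up.
- staple_bar (a point): Middle of the outer bar of the chest's staple, a level U of 6 mm round steel: the bar runs along the chest's y, 125 above the bench, 34 out from the front face. The two arms that carry it are 18 apart (centres), so the hole between bar and hasp, open above and below, is 12 wide (y). Axes as the chest's.
- hasp_hinge (a point): Middle of the hasp's hinge axis, along the chest's y, 5 in front of the front face, 177 above the bench, straight above the staple. The hasp is a steel plate 54 wide, 3 thick, in one plane with the axis, reaching 82 from the hinge: solid from 0 to 43, then a 36 x 18 slot (centre 52 from the hinge) that goes over the staple, then solid to a small rolled lip.
- hasp (a joint): Hasp angle, rad: 0 = closed, hanging down against the chest's front, staple through its slot; 1.57 = straight out from the chest; 3.14 = straight up. Starts standing, 2.0 to 2.9. Stiff hinge (0.06 N m): it stays where it is left and must be pushed all the way home. Push on the side that looks up and back while open, outward when shut.
- padlock_body (a point): Centre of the body of the large laminated-steel padlock (loose, about 0.28 kg). Body 42 (x) x 26 (y) x 46 (z); z up when it hangs, y its thickness, x from the shackle's long fixed leg (x = -15) towards its short free leg (x = +15). It hangs on the rail with the long leg in front, the short leg behind, its x within 0.1 rad of the rail's.
- rail_middle (a point): Middle of the rail of the lock rack, a fixed grey sheet-steel stand 210 wide with an upright back and a top shelf at 262 that juts 12 out in front of the rail. The rail is a 6 mm round bar, 165 above the bench, 162 long (y), 38 in front of the back. x points from rail to back, y along the rail to the left, z up. The padlock hangs 15 to 55 left (+y); a small shut one is fixed 68 right.
- long_leg (a point): Point of the padlock on the axis of its shackle's long leg, 15 behind (-x) and 46 above the body's centre, level with a bar it hangs on. Shackle: 8 mm steel, 34 above the body's top, arch to a short leg 30 away that ends 12 above the body's top; bars pass only through that gap. It swivels stiffly (0.6 N m) on the long leg; at the start it is turned up to 0.26 rad either way, not reported.
Things that resemble listed ones, but are neither listed nor needed, are in the scene too. Of the things that look like the part that bears padlock_body, the smaller one is meant.

How it is judged:
By the outcome, as a careful person would: the job done as asked, in the order asked, and still so for the second after the job is handed in, with the robot touching nothing.
It also fails if it takes over 72 s, if anything falls off the work surface, if the arm or the gripper's body presses on something with over 40 N, if the wrist force passes 120 N, or if a joint passes its speed limit or range.

## Working session

There is one attempt and no reset: what is moved stays moved. The work goes in short steps, Python scripts to look and compute and a tool call to move; the robot and the scene stay as the last step left them, time stands still between calls to the robot, and variables do not carry over. Pictures are saved under pics/ and viewed, at most 10 in all, crops included, and the job is handed in when it is done.

Besides the shell and the picture viewer there is one more tool, called after "Request:" by a JSON object that holds its "fn" and its "kwargs", one argument or row to a line. apply_moves: Moves the arm, as the interface text tells. Its arguments: {"type":"object","properties":{"plan":{"type":"array"},"force":{"type":"number"}},"required":["plan"]}

```bash
mkdir -p pics; ls; python3 - <<'E'
from station import *
import cv2,numpy as np
s=sense();print({k:np.round(v,3) for k,v in s.items()})
for n in ("scene","top"):
    c=calibration(n);print(n,np.round(c["camera_matrix"],1).tolist(),np.round(c["R"],3).tolist(),np.round(c["t"],3).tolist())
    im=snapshot(n);cv2.imwrite(f"pics/{n}0.png",im[:,:,::-1])
    
a=cv2.imread("pics/scene0.png");b=cv2.imread("pics/top0.png")
cv2.imwrite("pics/s_big.png",cv2.resize(a,(800,600),interpolation=cv2.INTER_CUBIC))
cv2.imwrite("pics/t_big.png",cv2.resize(b,(800,600),interpolation=cv2.INTER_CUBIC))
print(calibration("wrist"))
E
```

```text
pics
{'t': np.float64(0.0), 'q': array([-1.299,  0.529,  1.434, -0.   ,  1.181, -0.179]), 'qd': array([ 0.001, -0.001,  0.001,  0.001, -0.001,  0.001]), 'tau': array([-2.0000e-03, -4.4236e+01, -1.7802e+01, -0.0000e+00,  8.0000e-03,
       -0.0000e+00]), 'tcp_pos': array([ 0.272, -0.562,  0.23 ]), 'tool_rot': array([ 0.975,  0.224, -0.   , -0.001]), 'force': array([-0.312, -0.378, -0.17 ]), 'ft_torque': array([-0.065, -0.023,  0.035]), 'gripper_force': np.float64(0.0), 'finger_gap': np.float64(0.999)}
scene [[416.2, 0.0, 262.4], [0.0, 416.2, 187.8], [0.0, 0.0, 1.0]] [[0.436, -0.9, 0.006], [-0.375, -0.187, -0.908], [0.818, 0.393, -0.42]] [-0.322, 0.312, 0.482]
top [[428.9, 0.0, 251.7], [0.0, 428.9, 192.5], [0.0, 0.0, 1.0]] [[-0.021, -1.0, -0.013], [-0.981, 0.023, -0.195], [0.195, 0.008, -0.981]] [-0.036, 0.611, 1.158]
{'camera_matrix': array([[336.36607246,   0.        , 249.49081773],
       [  0.        , 336.36607246, 192.94594783],
       [  0.        ,   0.        ,   1.        ]]), 'mount': array([[ 1.00037709e-03, -9.65686173e-01, -2.59709867e-01,
         6.63161976e-02],
       [ 9.99999467e-01,  1.03255792e-03,  1.25126122e-05,
         1.60657440e-04],
       [ 2.56082223e-04, -2.59709741e-01,  9.65686691e-01,
        -1.42257284e-01],
       [ 0.00000000e+00,  0.00000000e+00,  0.00000000e+00,
         1.00000000e+00]])}
```

View pics/s_big.png

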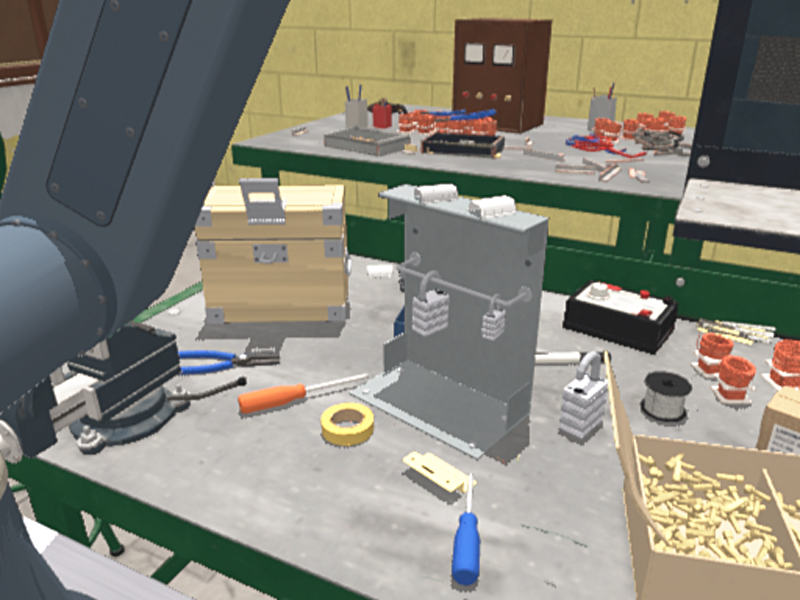

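View pics/t_big.png

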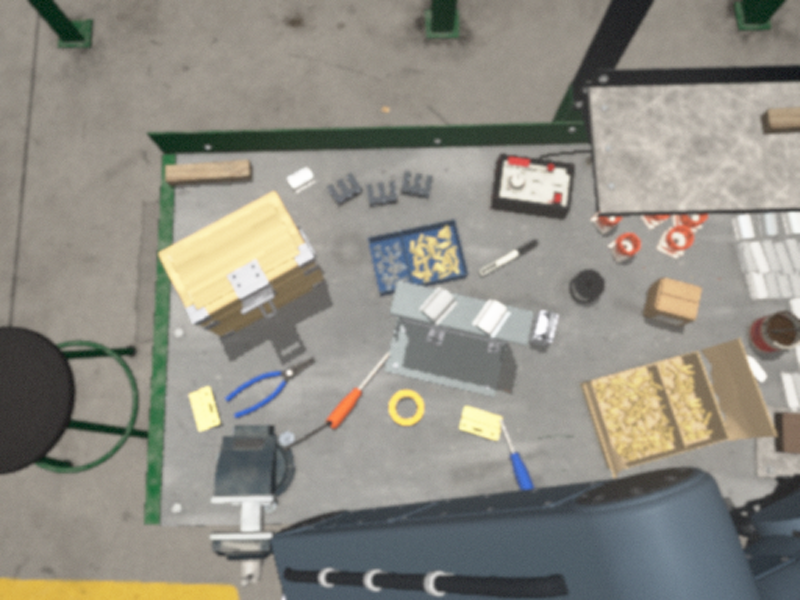

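The scene view (800-wide) shows candidates for the padlock: one hanging on the rail's left at (430,310), a small shut one on the rail's right at (493,322), and a larger one standing on the bench at (583,405). By the description I take the one on the rail's left. The chest's hasp stands at (263,200) and the staple is at (268,255). I'll check these in one close crop.

```bash
cat > h.py <<'E'
import numpy as np,cv2
from station import *
from scipy.spatial.transform import Rotation as Ro
def cam(n,s=None):
    c=calibration(n);K=c["camera_matrix"]
    if n!="wrist": return K,c["R"],c["t"]
    T=np.eye(4);T[:3,:3]=Ro.from_quat(s["tool_rot"]).as_matrix();T[:3,3]=s["tcp_pos"]
    W=np.linalg.inv(T@c["mount"]);return K,W[:3,:3],W[:3,3]
def proj(C,X):
    K,R,t=C;p=(R@np.atleast_2d(X).T).T+t;p=p@K.T;return p[:,:2]/p[:,2:]
def ray(C,uv):
    K,R,t=C;d=R.T@np.linalg.inv(K)@np.array([*uv,1.]);return -R.T@t,d/np.linalg.norm(d)
def onz(C,uv,z):
    o,d=ray(C,uv);return o+d*(z-o[2])/d[2]
def tri(C1,u1,C2,u2):
    o1,d1=ray(C1,u1);o2,d2=ray(C2,u2);a=np.linalg.lstsq(np.c_[d1,-d2],o2-o1,rcond=None)[0]
    p,q=o1+d1*a[0],o2+d2*a[1];return (p+q)/2,np.linalg.norm(p-q)
E
python3 - <<'E'
import cv2,numpy as np
a=cv2.imread("pics/scene0.png");b=cv2.imread("pics/top0.png")
def crop(im,x,y,w,h):return cv2.resize(im[y:y+h,x:x+w],(400,300),interpolation=cv2.INTER_CUBIC)
o=np.vstack([np.hstack([crop(a,125,110,100,75),crop(a,250,150,100,75)]),np.hstack([crop(b,100,120,120,90),crop(b,240,175,120,90)])])
cv2.imwrite("pics/c1.png",o)
E
```

```text
(no output)
```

View pics/c1.png

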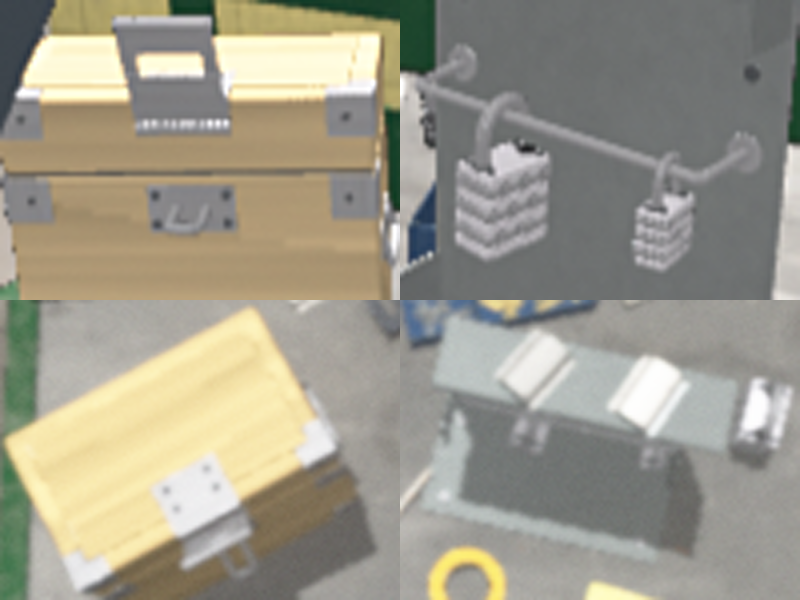

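The crop confirms it: an open shackle on the left lock with its body at (500,200), a smaller shut lock at (665,230), and the bench one apart. The hasp leans out with its hinge at (182,125), and the staple's bar is at (183,229). In the top view the staple is at (240,575). Next I triangulate.

```bash
python3 - <<'E'
from h import *
S=cam("scene");T=cam("top")
a=lambda x,y:(125+x/4-.4,110+y/4-.4)
a2=lambda x,y:(250+(x-400)/4-.4,150+y/4-.4)
b=lambda x,y:(100+x*.3-.35,120+(y-300)*.3-.35)
b2=lambda x,y:(240+(x-400)*.3-.35,175+(y-300)*.3-.35)
print("staple",tri(S,a(183,229),T,b(240,574)), onz(S,a(183,229),.125),onz(T,b(240,574),.125))
h1,h2=onz(S,a(137,125),.177),onz(S,a(230,125),.177);print("hinge",h1,h2,np.linalg.norm(h1-h2))
# lid corners
l=[onz(T,b(*p),.195) for p in ((5,440),(75,590),(345,445),(250,307))];print("lid",np.round(l,3),[np.linalg.norm(l[i]-l[i-1]) for i in range(4)])
for u in ((425,84),(697,178),(505,112),(672,169)):print("rail",onz(S,a2(*u),.165))
sh=[onz(T,b2(*p),.262) for p in ((435,383),(728,448),(735,385),(455,318))];print("shelf",np.round(sh,3),[np.linalg.norm(sh[i]-sh[i-1]) for i in range(4)])
# padlock body corner front vertical edge: top, bottom
print("lock edge top",onz(S,a2(490,183),.142),"bot",onz(S,a2(490,258),.096))
print(tri(S,a2(500,205),T,b2(530,430)))
E
```

```text
staple (array([0.5779725 , 0.1634374 , 0.12434464]), np.float64(0.00506917894777168)) [0.57801434 0.16020899 0.125     ] [0.57631318 0.16532277 0.125     ]
hinge [0.59518378 0.2007533  0.177     ] [0.61964142 0.15236009 0.177     ] 0.054222487930703625
lid [[0.673 0.334 0.195]
 [0.554 0.276 0.195]
 [0.662 0.072 0.195]
 [0.776 0.147 0.195]] [np.float64(0.21392337586042076), np.float64(0.13198746862392452), np.float64(0.23033567964953783), np.float64(0.13576813153245973)]
rail [ 0.56002933 -0.07079764  0.165     ]
rail [ 0.51617666 -0.2290189   0.165     ]
rail [ 0.54558198 -0.12167434  0.165     ]
rail [ 0.52013972 -0.21590478  0.165     ]
shelf [[ 0.553 -0.047  0.262]
 [ 0.502 -0.25   0.262]
 [ 0.547 -0.258  0.262]
 [ 0.599 -0.062  0.262]] [np.float64(0.049049703256037254), np.float64(0.20948563902230105), np.float64(0.045082604450436874), np.float64(0.20269337723498873)]
lock edge top [ 0.51347586 -0.12873802  0.142     ] bot [ 0.52303817 -0.12513634  0.096     ]
(array([ 0.53969123, -0.12137759,  0.11676407]), np.float64(0.0022625412926028507))
```

Estimates:
- **Staple:** (0.577, 0.163, 0.125), which matches the given height.
- **Chest:** yaw ≈ 0.48.
- **Rail:** middle ≈ (0.538, -0.150), yaw ≈ -0.27.
- **Padlock body:** ≈ (0.543, -0.122, 0.117). Expected height is 0.119.

I'll go above the chest front for a close look.

Request:
{"fn": "apply_moves", "kwargs": {
  "plan": [
    [0.038, -0.036, -0.015, 0, 0, 0, 1],
    [0.038, -0.036, -0.015, 0, 0, 0, 1],
    [0.038, -0.036, -0.015, 0, 0, 0, 1],
    [0.038, -0.036, -0.015, 0, 0, 0, 1],
    [0.038, -0.036, -0.015, 0, 0, 0, 1],
    [0.038, -0.036, -0.015, 0, 0, 0, 1],
    [0.038, -0.036, -0.015, 0, 0, 0, 1],
    [0.038, -0.036, -0.015, 0, 0, 0, 1]
  ]
}}

```text
t: 1.1
tcp_pos: [0.4206, -0.1691, 0.3516]
tool_rot: [0.975, 0.223, -0.0, -0.0]
force: [0.8, -0.3, -0.1]
finger_gap: 0.002
gripper_force: 0.0
```

Request:
{"fn": "apply_moves", "kwargs": {
  "plan": [
    [0.038, -0.036, 0, 0, 0, 0, 1],
    [0.038, -0.036, 0, 0, 0, 0, 1],
    [0.038, -0.036, 0, 0, 0, 0, 1],
    [0.038, -0.036, 0, 0, 0, 0, 1],
    [0.038, -0.036, 0, 0, 0, 0, 1],
    [0.038, -0.036, 0, 0, 0, 0, 1],
    [0, 0, 0, 0, 0, 0, 1]
  ]
}}

```text
t: 1.98
tcp_pos: [0.5319, 0.1259, 0.3506]
tool_rot: [0.974, 0.226, -0.0, -0.0]
force: [-0.1, -0.8, -0.8]
finger_gap: -0.001
gripper_force: 0.0
```

```bash
python3 - <<'E'
from h import *
s=sense();print({k:np.round(v,4).tolist() for k,v in s.items() if k in("t","q","tcp_pos","tool_rot")})
w=snapshot("wrist");np.save("w1.npy",np.r_[s["tcp_pos"],s["tool_rot"]])
a=snapshot("scene");cv2.imwrite("pics/w1.png",w[:,:,::-1]);cv2.imwrite("pics/s1.png",a[:,:,::-1])
o=np.hstack([cv2.resize(w[:,:,::-1],(533,400)),cv2.resize(a[100:200,120:187,::-1],(267,400),interpolation=cv2.INTER_CUBIC)])
cv2.imwrite("pics/c2.png",o)
E
```

```text
{'t': 1.975, 'q': [0.0276, 0.2998, 1.4684, 0.0007, 1.3741, 1.1423], 'tcp_pos': [0.5319, 0.1259, 0.3506], 'tool_rot': [0.9741, 0.226, -0.0002, -0.0004]}
```

View pics/c2.png

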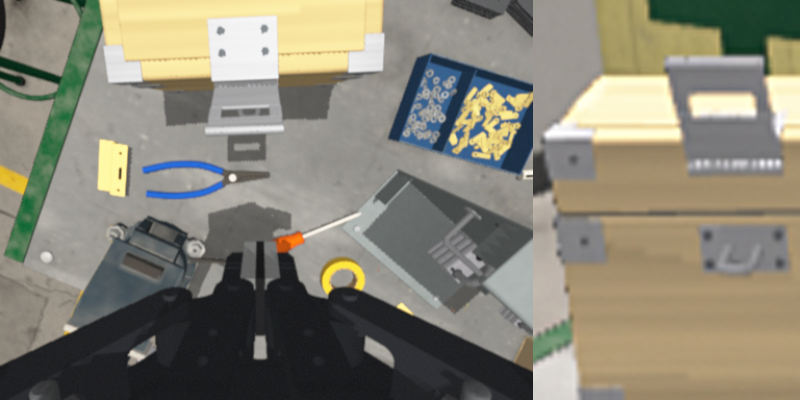

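The close view shows the hasp leaning out, with its lip at (207..284,131) in the left panel and (668..768,60) in the right. The lid's steel corners at (108,80) and (383,70) give the yaw.

```bash
python3 - <<'E'
from h import *
v=np.load("w1.npy");W=cam("wrist",dict(tcp_pos=v[:3],tool_rot=v[3:]));S=cam("scene")
w=lambda x,y:(x/1.0417,y/1.0417);a=lambda x,y:(120+(x-533)/3.985-.4,100+y/4-.4)
L=tri(W,w(207,131),S,a(668,62));R=tri(W,w(284,130),S,a(768,62));print("lip",L,R,np.linalg.norm(L[0]-R[0]))
d=L[0]-R[0];print("yaw lip",np.arctan2(-d[0],d[1]))
l=[onz(W,w(*p),.195) for p in((104,60),(384,45),(108,81),(383,70))];print(np.round(l,3))
for i in(0,2):
  d=l[i]-l[i+1];print("yaw",np.arctan2(-d[0],d[1]),np.linalg.norm(d))
print("staple",onz(S,a(738,268),.125),"hinge",onz(S,a(688,165),.177),onz(S,a(779,168),.177))
h=(onz(S,a(688,165),.177)+onz(S,a(779,168),.177))/2
m=(L[0]+R[0])/2-h;print("hasp vec",m,np.linalg.norm(m),"angle",np.arctan2(-(m[0]*.887+m[1]*.462),-m[2]))
E
```

```text
lip (array([0.56138639, 0.18016186, 0.24897455]), np.float64(0.000924307407774237)) (array([0.58577752, 0.13246074, 0.24877617]), np.float64(0.0027680791769750398)) 0.05357576863634814
yaw lip 0.4726724135317255
[[0.569 0.282 0.195]
 [0.676 0.088 0.195]
 [0.555 0.274 0.195]
 [0.66  0.079 0.195]]
yaw 0.5064758755308969 0.22165585198263849
yaw 0.4945658469377254 0.22104669184545858
staple [0.57999272 0.15972931 0.125     ] hinge [0.59481162 0.20148967 0.177     ] [0.61431202 0.1506943  0.177     ]
hasp vec [-0.03097987 -0.01978069  0.07187536] 0.08072852898638357 angle 2.670403472119075
```

Hasp angle is about 2.67, the hinge is at (0.605, 0.176), the yaw is 0.49 and the hasp length comes out at 81 (given 82). Next I go behind the standing hasp and above the lid.

Request:
{"fn": "apply_moves", "kwargs": {
  "plan": [
    [0.05, -0.005, 0, 0, 0, -0.034, 1],
    [0.053, -0.005, 0, 0, 0, 0, 1],
    [0, 0, 0.045, 0, 0, 0, 1],
    [0, 0, 0.045, 0, 0, 0, 1],
    [0, 0, 0.045, 0, 0, 0, 1],
    [0, 0, 0, 0, 0, 0, 1]
  ]
}}

```text
t: 2.82
tcp_pos: [0.6159, 0.176, 0.2124]
tool_rot: [0.971, 0.239, -0.005, -0.0]
force: [0.1, -0.5, 0.2]
finger_gap: 0.001
gripper_force: 0.0
```

Request:
{"fn": "apply_moves", "kwargs": {
  "plan": [
    [-0.012, 0, 0, 0, 0, 0, 1],
    [-0.022, 0, -0.008, 0, 0, 0, 1],
    [-0.012, 0, 0.01, 0, 0, 0, 1],
    [-0.01, 0, 0.012, 0, 0, 0, 1],
    [-0.009, 0, 0.014, 0, 0, 0, 1],
    [0, 0, 0, 0, 0, 0, 1]
  ]
}}

```text
t: 3.58
tcp_pos: [0.5613, 0.1474, 0.1902]
tool_rot: [0.971, 0.24, 0.001, 0.0]
force: [-0.3, 0.6, 0.4]
finger_gap: -0.003
gripper_force: 0.0
```

```bash
python3 - <<'E'
from h import *
s=sense();print({k:np.round(v,4).tolist() for k,v in s.items() if k in("t","q","tcp_pos","tool_rot","force")})
d=s["tcp_pos"]-np.array([.605,.176,.177]);print("u",-(d[0]*.882+d[1]*.471),"y",-d[0]*.471+d[1]*.882,"z",d[2])
a=snapshot("scene");cv2.imwrite("pics/s2.png",a[:,:,::-1])
cv2.imwrite("pics/c3.png",cv2.resize(a[70:220,90:290,::-1],(800,600),interpolation=cv2.INTER_CUBIC))
E
```

```text
{'t': 3.575, 'q': [0.0644, 0.5173, 1.5902, -0.0002, 1.0323, 1.1512], 'tcp_pos': [0.5613, 0.1474, 0.1902], 'tool_rot': [0.9709, 0.2397, 0.0009, 0.0003], 'force': [-0.3349, 0.5941, 0.3612]}
u 0.05205096443209224 y -0.004666779631976977 z 0.013243348748734285
```

View pics/c3.png

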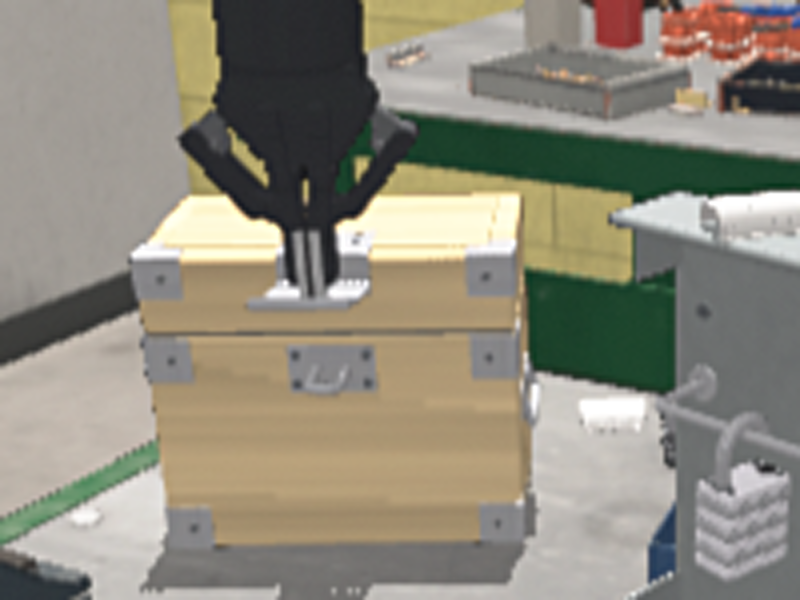

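The hasp is following and now lies nearly level under the fingertips at (310,295). I'll keep swinging it down, keeping above the staple.

Request:
{"fn": "apply_moves", "kwargs": {
  "plan": [
    [0, 0, 0.02, 0, 0, 0, 1],
    [0, 0, 0.018, 0, 0, 0, 1],
    [0.01, 0, 0.006, 0, 0, 0, 1],
    [0.011, 0, 0.006, 0, 0, 0, 1],
    [0.01, 0, 0, 0, 0, 0, 1],
    [0, 0, 0, 0, 0, 0, 1]
  ]
}}

```text
t: 4.38
tcp_pos: [0.5905, 0.1631, 0.139]
tool_rot: [0.971, 0.24, 0.001, 0.0]
force: [-0.8, -0.7, 0.1]
finger_gap: 0.002
gripper_force: 0.0
```

Request:
{"fn": "apply_moves", "kwargs": {
  "plan": [
    [0.005, 0, 0, 0, 0, 0, 1],
    [0.003, 0, 0, 0, 0, 0, 1],
    [0.002, 0, 0, 0, 0, 0, 1],
    [0, 0, 0, 0, 0, 0, 1]
  ]
}}

```text
t: 4.88
tcp_pos: [0.5903, 0.1632, 0.139]
tool_rot: [0.971, 0.241, -0.009, 0.002]
force: [-17.6, -12.7, 12.1]
finger_gap: 0.001
gripper_force: 0.0
```

```bash
python3 - <<'E'
from h import *
s=sense();print(s["force"],s["ft_torque"],s["q"])
a=snapshot("scene");w=snapshot("wrist");cv2.imwrite("pics/s3.png",a[:,:,::-1]);cv2.imwrite("pics/w3.png",w[:,:,::-1])
o=np.hstack([cv2.resize(a[90:190,110:210,::-1],(400,400),interpolation=cv2.INTER_CUBIC),cv2.resize(w[192:384,150:342,::-1],(400,400),interpolation=cv2.INTER_CUBIC)])
cv2.imwrite("pics/c4.png",o)
E
```

```text
[-17.55311694 -12.65836174  12.07303763] [-1.65884307  2.15657409  0.05230857] [ 0.09056025  0.63047423  1.5330819  -0.00745854  0.99525531  1.17888429]
```

View pics/c4.png

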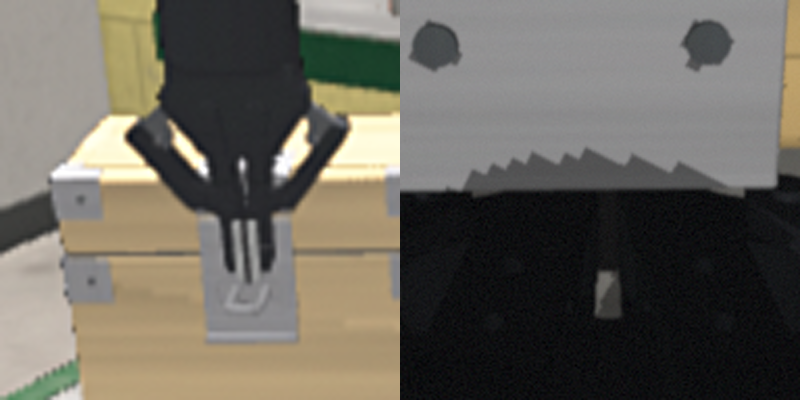

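The hasp plate is down with the staple through it at (245,298). The 22 N may be the finger resting at the hinge, so I won't trust it as fully home. I'll back off, tilt the tool forward, and press the lower solid part from the front.

Request:
{"fn": "apply_moves", "kwargs": {
  "plan": [
    [-0.025, 0, 0, 0, 0, 0, 1],
    [-0.05, 0, -0.01, 0, 0, 0, 1],
    [0, -0.005, -0.01, 0, 0.18, 0, 1],
    [0, 0, 0, 0, 0.18, 0, 1],
    [0, 0, 0, 0, 0.18, 0, 1],
    [0, 0, 0, 0, 0.18, 0, 1],
    [0, 0, 0, 0, 0.18, 0, 1],
    [0, 0, 0, 0, 0, 0, 1]
  ]
}}

```text
t: 5.98
tcp_pos: [0.523, 0.1624, 0.1557]
tool_rot: [0.93, 0.245, 0.25, -0.11]
force: [0.0, -0.1, 1.1]
finger_gap: -0.002
gripper_force: 0.0
```

```bash
cat >> h.py <<'E'
X=np.array([.882,.471,0]);Y=np.array([-.471,.882,0]);Z=np.array([0,0,1.])
def rel(s,O,yaw):
    x=np.array([np.cos(yaw),np.sin(yaw),0]);y=np.array([-x[1],x[0],0]);d=s["tcp_pos"]-O;B=np.array([x,y,Z])
    R=Ro.from_quat(s["tool_rot"]).as_matrix()
    print("t %.2f"%s["t"],"rel xyz mm",np.round(B@d*1e3,1),"force",np.round(B@s["force"],1),"tool x,y,z in frame",np.round(B@R,3).T.tolist(),"gap %.3f"%s["finger_gap"],"q",np.round(s["q"],3))
ST=np.array([.5785,.162,.125])
E
python3 - <<'E'
from h import *
rel(sense(),ST,.49)
S=cam("scene");H=ST+.029*X
for a in (0,.05,.1,.2):print(a,proj(S,H+.052*Z-.082*(np.cos(a)*Z+np.sin(a)*X)))
cv2.imwrite("pics/s4.png",snapshot("scene")[:,:,::-1])
E
```

```text
t 5.97 rel xyz mm [-48.8  26.5  30.7] force [ 0.  -0.1  1.1] tool x,y,z in frame [[0.854, -0.002, 0.52], [0.048, -0.996, -0.082], [0.517, 0.095, -0.85]] gap -0.002 q [-0.115  0.474  2.08   1.16   0.418 -0.105]
0 [[172.88571753 173.70358823]]
0.05 [[172.61743689 174.32619271]]
0.1 [[172.3405359 174.8732287]]
0.2 [[171.76304956 175.7321931 ]]
```

The lip pixel fits a hasp angle near 0. The tilt stopped partway because the wrist is passing its straight pose. I'll work out the remaining turn.

```bash
cat >> h.py <<'E'
def goal(s,P,O,yaw,beta):
    "shift/turn (tool axes) to bring TCP to P (mm, in frame O,yaw), tool pitched beta below level"
    x=np.array([np.cos(yaw),np.sin(yaw),0]);y=np.array([-x[1],x[0],0]);B=np.array([x,y,Z]).T
    c,n=np.cos(beta),np.sin(beta);T=B@np.array([[n,0,c],[0,-1,0],[c,0,-n]]).T
    R=Ro.from_quat(s["tool_rot"]);d=O+B@np.array(P)/1e3-s["tcp_pos"]
    print("shift first",np.round(R.inv().apply(d),4),"turn",np.round((R.inv()*Ro.from_matrix(T)).as_rotvec(),3),"shift after",np.round(T.T@d,4))
E
python3 - <<'E'
from h import *
goal(sense(),(-60,0,40),ST,.49,.61)
E
```

```text
shift first [-0.0054  0.0249 -0.0162] turn [-0.093  0.414 -0.02 ] shift after [ 0.0006  0.0263 -0.0148]
```

Request:
{"fn": "apply_moves", "kwargs": {
  "plan": [
    [0, 0.004, -0.005, -0.016, 0.07, 0, 1],
    [0, 0.004, -0.005, -0.016, 0.07, 0, 1],
    [0, 0.004, -0.005, -0.016, 0.07, 0, 1],
    [0, 0.004, 0, -0.016, 0.07, 0, 1],
    [0, 0.004, 0, -0.016, 0.07, 0, 1],
    [0, 0.004, 0, -0.016, 0.07, 0, 1],
    [0, 0, 0, 0, 0, 0, 1]
  ]
}}

```text
t: 6.9
tcp_pos: [0.5277, 0.1388, 0.1648]
tool_rot: [0.864, 0.206, 0.444, -0.117]
force: [0.6, 0.9, 0.5]
finger_gap: 0.002
gripper_force: 0.0
```

```bash
python3 - <<'E'
from h import *
s=sense();rel(s,ST,.49);goal(s,(-60,0,40),ST,.49,.61)
E
```

```text
t 6.90 rel xyz mm [-55.8   3.4  39.8] force [1.  0.5 0.5] tool x,y,z in frame [[0.578, -0.022, 0.815], [-0.011, -1.0, -0.02], [0.816, 0.003, -0.579]] gap 0.002 q [-0.283  0.658  2.359  2.295  0.868 -1.432]
shift first [-0.0022  0.0035 -0.0036] turn [-0.003  0.007 -0.022] shift after [-0.0022  0.0034 -0.0036]
```

The pose is reached. Now press the plate home just above the staple, in small steps.

Request:
{"fn": "apply_moves", "kwargs": {
  "plan": [
    [0.009, 0.002, 0.03, 0, 0, 0, 1],
    [0.01, 0.0015, 0.0314, 0, 0, 0, 1],
    [0.0025, 0, 0.0105, 0, 0, 0, 1],
    [0.0017, 0, 0.0025, 0, 0, 0, 1],
    [0.0017, 0, 0.0025, 0, 0, 0, 1],
    [0, 0, 0, 0, 0, 0, 1]
  ]
}}

```text
t: 7.65
tcp_pos: [0.5966, 0.1713, 0.1417]
tool_rot: [0.864, 0.207, 0.445, -0.116]
force: [-0.3, 0.5, 0.6]
finger_gap: 0.003
gripper_force: 0.2
```

```bash
python3 - <<'E'
from h import *
s=sense();rel(s,ST,.49)
E
```

```text
t 7.65 rel xyz mm [20.3 -0.3 16.7] force [-0.   0.6  0.6] tool x,y,z in frame [[0.578, -0.02, 0.816], [-0.011, -1.0, -0.017], [0.816, 0.001, -0.578]] gap 0.003 q [-0.143  0.708  2.178  2.364  0.759 -1.331]
```

Request:
{"fn": "apply_moves", "kwargs": {
  "plan": [
    [0.0017, 0, 0.0025, 0, 0, 0, 1],
    [0.0017, 0, 0.0025, 0, 0, 0, 1],
    [0, 0, 0, 0, 0, 0, 1]
  ]
}}

```text
t: 8.02
tcp_pos: [0.5976, 0.1723, 0.1406]
tool_rot: [0.866, 0.204, 0.441, -0.116]
force: [-19.8, -14.4, 13.4]
finger_gap: -0.003
gripper_force: 12.3
```

```bash
python3 - <<'E'
from h import *
s=sense();rel(s,ST,.49)
E
```

```text
t 8.03 rel xyz mm [21.7  0.1 15.6] force [-24.2  -3.4  13.4] tool x,y,z in frame [[0.584, -0.027, 0.811], [-0.017, -1.0, -0.021], [0.812, -0.002, -0.584]] gap -0.003 q [-0.136  0.705  2.172  2.366  0.744 -1.318]
```

The contact is hard: 24 N at the predicted depth (plate 27.5 mm behind the bar) with no give, so the hasp is home. I'll retreat and swing over to the front of the rack, opening the gripper.

Request:
{"fn": "apply_moves", "kwargs": {
  "plan": [
    [-0.004, 0, -0.036, 0, 0, 0, 1],
    [-0.003, 0, -0.036, 0, 0, 0, 1],
    [0, 0, 0, 0, 0, 0, 1]
  ]
}}

```text
t: 8.4
tcp_pos: [0.5458, 0.1438, 0.178]
tool_rot: [0.864, 0.206, 0.445, -0.116]
force: [-0.3, -0.7, -0.4]
finger_gap: -0.002
gripper_force: 0.0
```

Request:
{"fn": "apply_moves", "kwargs": {
  "plan": [
    [0, 0.031, -0.011, -0.0775, 0, 0.055, -1],
    [0, 0.031, -0.011, -0.0775, 0, 0.055, -1],
    [0, 0.031, -0.011, -0.0775, 0, 0.055, -1],
    [0, 0.031, -0.011, -0.0775, 0, 0.055, -1],
    [0, 0.031, -0.011, -0.0775, 0, 0.055, -1],
    [0, 0.031, -0.011, -0.0775, 0, 0.055, -1],
    [0, 0.031, -0.011, -0.0775, 0, 0.055, -1],
    [0, 0.031, -0.011, -0.0775, 0, 0.055, -1]
  ]
}}

```text
t: 9.4
tcp_pos: [0.5142, -0.1072, 0.2248]
tool_rot: [0.881, -0.129, 0.451, 0.059]
force: [0.1, -0.6, -0.3]
finger_gap: 0.999
gripper_force: 0.0
```

```bash
cat >> h.py <<'E'
RK=np.array([.545,-.122,.119])
E
python3 - <<'E'
from h import *
s=sense();rel(s,RK,-.27);goal(s,(-45,0,60),RK,-.27,.61)
w=snapshot("wrist");np.save("w5.npy",np.r_[s["tcp_pos"],s["tool_rot"]])
a=snapshot("scene");cv2.imwrite("pics/w5.png",w[:,:,::-1]);cv2.imwrite("pics/s5.png",a[:,:,::-1])
cv2.imwrite("pics/c5.png",np.hstack([cv2.resize(w[:,:,::-1],(533,400)),cv2.resize(a[100:200,120:187,::-1],(267,400),interpolation=cv2.INTER_CUBIC)]))
E
```

```text
t 9.40 rel xyz mm [-33.6   6.  105.8] force [ 0.2 -0.5 -0.3] tool x,y,z in frame [[0.586, -0.02, 0.81], [-0.015, -1.0, -0.013], [0.81, -0.004, -0.586]] gap 0.999 q [-0.546  0.439  2.386  2.772  0.644 -1.415]
shift first [-0.0437  0.0068  0.0176] turn [ 0.004  0.016 -0.019] shift after [-0.0441  0.006   0.0169]
```

View pics/c5.png

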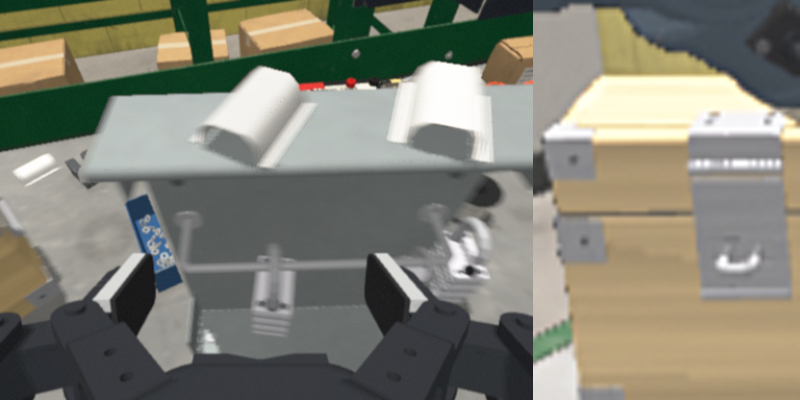

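The hasp lies flat and closed over the staple (right panel, (740,230)). In the left panel the padlock hangs at (272,290), its shackle crosses the rail at (274,266), and the rail runs level from (190,267) to (440,264).

```bash
python3 - <<'E'
from h import *
v=np.load("w5.npy");W=cam("wrist",dict(tcp_pos=v[:3],tool_rot=v[3:]));S=cam("scene")
w=lambda x,y:(x/1.0417,y/1.0417);a2=lambda x,y:(250+(x-400)/4-.4,150+y/4-.4)
l,r=onz(W,w(192,268),.165),onz(W,w(425,265),.165);d=l-r;print("rail",l,r,np.arctan2(-d[0],d[1]))
print("cross",onz(W,w(274,266),.165))
print("tri arch top",tri(W,w(274,246),S,a2(505,97)))
print("body top front corners z.142",onz(W,w(254,300),.142),onz(W,w(294,300),.142))
print("bottom front z.096",onz(W,w(252,334),.096),onz(W,w(289,336),.096))
s=sense()
# close crop of the lock, unsharp
im=cv2.imread("pics/w5.png");cv2.imwrite("pics/c6.png",cv2.resize(im[215:345,200:340],(646,600),interpolation=cv2.INTER_CUBIC))
E
```

```text
rail [ 0.55454147 -0.07339573  0.165     ] [ 0.5147761  -0.21334593  0.165     ] -0.2768430229724378
cross [ 0.54113889 -0.12298189  0.165     ]
tri arch top (array([ 0.54760715, -0.12330165,  0.17393416]), np.float64(0.005647211989853162))
body top front corners z.142 [ 0.53294033 -0.1070308   0.142     ] [ 0.52545806 -0.13213006  0.142     ]
bottom front z.096 [ 0.52721565 -0.10259969  0.096     ] [ 0.51799925 -0.12853463  0.096     ]
```

View pics/c6.png

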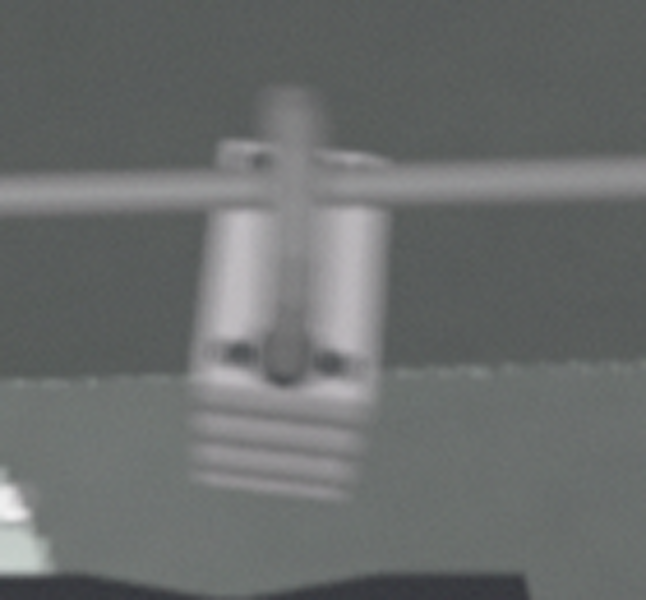

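The close crop confirms the open lock: long-leg foot in front at (285,375), body top from (195,390) to (390,155), no yaw to speak of. Now approach and straddle the body, fingers either side.

Request:
{"fn": "apply_moves", "kwargs": {
  "plan": [
    [-0.015, 0.004, 0.015, 0, 0, -0.02, -1],
    [-0.015, 0.004, 0.015, 0, 0, 0, -1],
    [-0.013, 0, 0.0175, 0, 0, 0, -1],
    [-0.012, 0, 0.0175, 0, 0, 0, -1],
    [-0.0104, 0, 0.0356, 0, 0, 0, -1],
    [0, 0, 0, 0, 0, 0, -1]
  ]
}}

```text
t: 10.25
tcp_pos: [0.5547, -0.125, 0.1105]
tool_rot: [0.883, -0.118, 0.45, 0.062]
force: [-1.3, 0.8, -0.3]
finger_gap: 0.999
gripper_force: 0.0
```

```bash
sed -i 's/^RK=.*/RK=np.array([.5415,-.123,.119])/' h.py; python3 - <<'E'
from h import *
s=sense();rel(s,RK,-.277);goal(s,(12.6,0,-6),RK,-.277,.61)
w=snapshot("wrist");cv2.imwrite("pics/w7.png",w[:,:,::-1]);cv2.imwrite("pics/c7.png",np.hstack([w[120:,100:420,::-1],cv2.resize(snapshot("scene")[145:225,240:320,::-1],(264,264))]))
E
```

```text
t 10.25 rel xyz mm [13.2  1.7 -8.5] force [-1.5  0.4 -0.3] tool x,y,z in frame [[0.587, 0.008, 0.81], [0.009, -1.0, 0.003], [0.81, 0.006, -0.587]] gap 0.999 q [-0.531  0.823  2.338  2.884  0.963 -1.58 ]
shift first [ 0.0017  0.0017 -0.002 ] turn [-0.006  0.017  0.007] shift after [ 0.0017  0.0017 -0.0019]
```

View pics/c7.png

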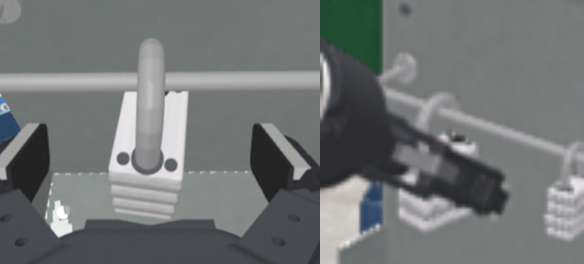

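The lock is centred between the fingers (body at x≈148, pads at 40 and 258) and nothing is touching. Closing.

Request:
{"fn": "apply_moves", "kwargs": {
  "plan": [
    [0, 0, 0, 0, 0, 0, 0.3],
    [0, 0, 0, 0, 0, 0, 1],
    [0, 0, 0, 0, 0, 0, 1],
    [0, 0, 0, 0, 0, 0, 1],
    [0, 0, 0, 0, 0, 0, 1],
    [0, 0, 0, 0, 0, 0, 1]
  ],
  "force": 60
}}

```text
t: 11.1
tcp_pos: [0.553, -0.1254, 0.1132]
tool_rot: [0.882, -0.119, 0.451, 0.063]
force: [-0.8, -0.9, 4.5]
finger_gap: 0.297
gripper_force: 62.9
```

```bash
python3 - <<'E'
from h import *
s=sense();rel(s,RK,-.277);print(s["gripper_force"])
w=snapshot("wrist");cv2.imwrite("pics/w8.png",w[:,:,::-1])
E
```

```text
t 11.10 rel xyz mm [11.7  0.8 -5.8] force [-0.6 -1.1  4.5] tool x,y,z in frame [[0.585, 0.006, 0.811], [0.006, -1.0, 0.003], [0.811, 0.003, -0.585]] gap 0.297 q [-0.533  0.818  2.343  2.885  0.964 -1.58 ]
62.87162661552429
```

Gripped (25 mm, matching the 26 mm body). Now lift 17 mm so the bar stands level with the gap.

Request:
{"fn": "apply_moves", "kwargs": {
  "plan": [
    [0.0046, 0, -0.0033, 0, 0, 0, 1],
    [0.0046, 0, -0.0033, 0, 0, 0, 1],
    [0.0046, 0, -0.0033, 0, 0, 0, 1],
    [0, 0, 0, 0, 0, 0, 1]
  ]
}}

```text
t: 11.65
tcp_pos: [0.5528, -0.1249, 0.1301]
tool_rot: [0.883, -0.119, 0.45, 0.063]
force: [-1.3, 0.0, -2.0]
finger_gap: 0.294
gripper_force: 62.6
```

```bash
python3 - <<'E'
from h import *
s=sense();rel(s,RK,-.277)
w=snapshot("wrist");cv2.imwrite("pics/w9.png",w[:,:,::-1])
cv2.imwrite("pics/s9.png",snapshot("scene")[:,:,::-1])
E
```

```text
t 11.65 rel xyz mm [11.4  1.2 11.1] force [-1.2 -0.3 -2. ] tool x,y,z in frame [[0.586, 0.007, 0.81], [0.007, -1.0, 0.003], [0.81, 0.004, -0.586]] gap 0.294 q [-0.532  0.76   2.34   2.873  0.904 -1.561]
```

Request:
{"fn": "apply_moves", "kwargs": {
  "plan": [
    [-0.0029, 0, -0.0041, 0, 0, 0, 1],
    [-0.0029, 0, -0.0041, 0, 0, 0, 1],
    [-0.0029, 0, -0.0041, 0, 0, 0, 1],
    [0, 0, 0, 0, 0, 0, 1]
  ]
}}

```text
t: 12.25
tcp_pos: [0.5376, -0.1208, 0.1293]
tool_rot: [0.883, -0.119, 0.45, 0.062]
force: [0.4, -0.2, -3.6]
finger_gap: 0.297
gripper_force: 62.6
```

Request:
{"fn": "apply_moves", "kwargs": {
  "plan": [
    [-0.0029, 0, -0.0041, 0, 0, 0, 1],
    [-0.0029, 0, -0.0041, 0, 0, 0, 1],
    [-0.0029, 0, -0.0041, 0, 0, 0, 1],
    [0, 0, 0, 0, 0, 0, 1]
  ]
}}

```text
t: 12.75
tcp_pos: [0.5232, -0.1168, 0.1297]
tool_rot: [0.883, -0.119, 0.45, 0.062]
force: [-0.4, -0.7, -3.2]
finger_gap: 0.295
gripper_force: 62.6
```

```bash
python3 - <<'E'
from h import *
s=sense();rel(s,RK,-.277)
w=snapshot("wrist");cv2.imwrite("pics/w10.png",w[:,:,::-1])
cv2.imwrite("pics/s10.png",snapshot("scene")[:,:,::-1])
np.save("w10.npy",np.r_[s["tcp_pos"],s["tool_rot"]])
a=cv2.imread("pics/s10.png")
cv2.imwrite("pics/c10.png",np.hstack([w[100:340,140:380,::-1],cv2.resize(a[130:230,230:330],(240,240),interpolation=cv2.INTER_CUBIC)]))
E
```

```text
t 12.75 rel xyz mm [-19.3   0.9  10.7] force [-0.2 -0.8 -3.2] tool x,y,z in frame [[0.588, 0.006, 0.809], [0.007, -1.0, 0.003], [0.809, 0.004, -0.588]] gap 0.295 q [-0.561  0.797  2.426  2.868  1.02  -1.601]
```

View pics/c10.png

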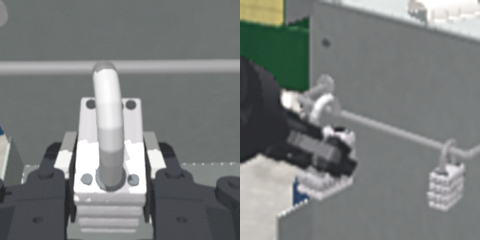

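The lock is off the bar and carried (force is its weight only); the shackle leans left of the body line, with its foot at (114,182) and its arch top at (103,68) in the crop. I've used all ten views, so the rest is numeric. Next I measure the shackle's turn.

```bash
python3 - <<'E'
from h import *
v=np.load("w10.npy");W=cam("wrist",dict(tcp_pos=v[:3],tool_rot=v[3:]))
R=Ro.from_quat(v[3:]).as_matrix()
f=R[:,2].copy();f[2]=0;f/=np.linalg.norm(f);B=np.array([f,np.cross(Z,f),Z])   # lock axes, from grip
C=v[:3]-B.T@np.array([.0117,0,-.0058])
def L(u,vv,z): return np.round(B@(onz(W,(140+u,100+vv),C[2]+z)-C)*1e3,1)
im=cv2.imread("pics/w10.png")[100:340,140:380].max(2)
for r in (68,72,76,80,84,88,92,96): print(r,im[r,88:124:1].tolist())
print("foot",L(114,182,.023),"screws z23 (90,180),(140,180),(90,103),(131,103)",[L(a,b,.023).tolist() for a,b in((88,180),(139,180),(90,104),(130,104))])
print("arch",L(104,70,.053),L(104,70,.045))
T=lambda p:np.round(proj(W,C+B.T@np.array(p)/1e3)[0]-(140,100),1)
for a in (-.26,-.13,0,.13,.26):
  print(a,[T((-15+15*(1-np.cos(t))*np.cos(a),15*(1-np.cos(t))*np.sin(a),38+15*np.sin(t))).tolist() for t in(0,.8,1.57,2.2)])
E
```

```text
68 [179, 178, 178, 178, 166, 148, 140, 145, 150, 156, 160, 162, 165, 164, 168, 180, 184, 180, 177, 172, 172, 170, 171, 168, 163, 147, 138, 146, 169, 175, 175, 175, 175, 175, 175, 172]
72 [144, 143, 143, 142, 132, 146, 187, 218, 206, 189, 220, 239, 244, 247, 248, 249, 248, 247, 246, 244, 242, 241, 240, 238, 234, 230, 223, 203, 172, 144, 139, 142, 142, 139, 141, 138]
76 [112, 114, 115, 114, 135, 179, 207, 221, 230, 234, 239, 241, 245, 246, 247, 248, 248, 248, 247, 245, 243, 241, 241, 240, 236, 232, 228, 220, 202, 175, 131, 115, 114, 116, 116, 115]
80 [113, 115, 114, 116, 131, 159, 196, 217, 226, 232, 237, 240, 243, 246, 248, 250, 251, 252, 251, 250, 247, 245, 242, 241, 239, 235, 232, 226, 215, 197, 165, 126, 115, 115, 113, 118]
84 [116, 115, 116, 116, 121, 142, 182, 207, 221, 231, 236, 239, 241, 244, 247, 250, 253, 254, 253, 253, 251, 248, 244, 241, 239, 236, 232, 229, 222, 210, 187, 153, 121, 113, 117, 115]
88 [116, 117, 117, 114, 114, 131, 171, 200, 220, 228, 235, 238, 241, 244, 246, 249, 252, 253, 254, 253, 252, 250, 246, 242, 239, 238, 235, 231, 225, 217, 198, 170, 131, 113, 112, 1
[... 202 characters left out ...]
123, 123, 123, 123, 135, 178, 209, 223, 229, 235, 238, 240, 244, 246, 250, 253, 254, 254, 253, 252, 250, 246, 241, 240, 238, 234, 230, 224, 216, 197, 167, 128, 113, 113]
foot [-16.2  -1.1  23. ] screws z23 (90,180),(140,180),(90,103),(131,103) [[-15.6, 7.8, 23.0], [-15.5, -9.6, 23.0], [16.9, 8.3, 23.0], [16.9, -7.7, 23.0]]
arch [ 7.6  2.3 53. ] [15.1  2.5 45. ]
-0.26 [[111.0, 157.5], [115.2, 126.2], [124.2, 90.1], [130.2, 75.3]]
-0.13 [[111.0, 157.5], [113.2, 125.8], [117.8, 89.1], [120.8, 73.9]]
0 [[111.0, 157.5], [111.2, 125.7], [111.3, 88.7], [111.2, 73.4]]
0.13 [[111.0, 157.5], [109.2, 125.8], [104.8, 89.0], [101.7, 73.8]]
0.26 [[111.0, 157.5], [107.2, 126.1], [98.4, 90.0], [92.2, 75.1]]
```

The lock's place in the grip matches the model within 1 mm, and the shackle is turned about +0.14 rad. So the lock should be carried to yaw 0.49 − 0.14 = 0.35. Next: lift, sweep to the chest, and measure the staple and hasp there.

Request:
{"fn": "apply_moves", "kwargs": {
  "plan": [
    [0.009, 0, -0.011, 0, 0, 0, 1],
    [0.008, 0, -0.011, 0, 0, 0, 1],
    [0.008, 0, -0.011, 0, 0, 0, 1],
    [0, 0, 0, 0, 0, 0, 1]
  ]
}}

```text
t: 13.35
tcp_pos: [0.5122, -0.1136, 0.1707]
tool_rot: [0.882, -0.119, 0.451, 0.063]
force: [0.3, -0.4, -3.8]
finger_gap: 0.293
gripper_force: 62.4
```

Request:
{"fn": "apply_moves", "kwargs": {
  "plan": [
    [0.0032, -0.0325, 0.0044, 0.064, 0, -0.0465, 1],
    [0.0032, -0.0325, 0.0044, 0.064, 0, -0.0465, 1],
    [0.0032, -0.0325, 0.0044, 0.064, 0, -0.0465, 1],
    [0.0032, -0.0325, 0.0044, 0.064, 0, -0.0465, 1],
    [0.0032, -0.0325, 0.0044, 0.064, 0, -0.0465, 1],
    [0.0032, -0.0325, 0.0044, 0.064, 0, -0.0465, 1],
    [0.0032, -0.0325, 0.0044, 0.064, 0, -0.0465, 1],
    [0.0032, -0.0325, 0.0044, 0.064, 0, -0.0465, 1]
  ]
}}

```text
t: 14.35
tcp_pos: [0.5533, 0.1435, 0.1681]
tool_rot: [0.876, 0.163, 0.446, -0.081]
force: [0.5, -0.9, -2.4]
finger_gap: 0.295
gripper_force: 62.3
```

```bash
python3 - <<'E'
from h import *
s=sense();rel(s,ST,.49);W=cam("wrist",s)
w=snapshot("wrist");cv2.imwrite("pics/w11.png",w[:,:,::-1]);np.save("w11.npy",np.r_[s["tcp_pos"],s["tool_rot"]])
H=ST+.029*X
for y in(-27,0,27):print("hasp edge px z.177,.150,.095",[np.round(proj(W,H+y/1e3*Y+np.array([0,0,z-.125]))[0],1).tolist() for z in(.177,.150,.095)])
print("bar",[np.round(proj(W,ST+y/1e3*Y)[0],1).tolist() for y in(-9,0,9)])
g=cv2.cvtColor(w,cv2.COLOR_RGB2HSV)
for z in (.165,.155,.145,.11):
  u,v=proj(W,H+np.array([0,0,z-.125]))[0];r=int(round(v));print(z,r,"sat",int(u)-75,g[r,int(u)-75:int(u)+75:2,1].tolist())
E
```

```text
t 14.35 rel xyz mm [-30.9  -4.4  43.1] force [-0.  -1.  -2.4] tool x,y,z in frame [[0.584, -0.071, 0.808], [-0.124, -0.992, 0.003], [0.802, -0.102, -0.589]] gap 0.295 q [-0.164  0.629  2.304  2.515  0.767 -1.424]
hasp edge px z.177,.150,.095 [[276.7, 143.6], [273.8, 176.1], [269.5, 225.4]]
hasp edge px z.177,.150,.095 [[228.0, 147.7], [230.1, 180.1], [233.3, 229.2]]
hasp edge px z.177,.150,.095 [[178.2, 151.8], [185.5, 184.2], [196.5, 233.0]]
bar [[250.5, 240.7], [236.0, 242.2], [221.3, 243.8]]
0.165 163 sat 154 [112, 103, 105, 109, 102, 106, 107, 102, 106, 105, 79, 56, 38, 17, 4, 2, 6, 7, 2, 7, 5, 10, 5, 3, 8, 3, 3, 3, 5, 3, 3, 3, 3, 5, 3, 6, 3, 3, 5, 3, 0, 2, 0, 1, 1, 3, 1, 3, 2, 4, 0, 3, 5, 3, 3, 3, 3, 8, 31, 57, 79, 95, 106, 107, 108, 106, 109, 105, 111, 106, 110, 107, 105, 106, 106]
0.155 175 sat 154 [109, 107, 103, 107, 107, 106, 107, 108, 111, 105, 108, 96, 80, 59, 35, 8, 3, 5, 6, 0, 3, 3, 8, 8, 6, 3, 3, 6, 5, 3, 5, 3, 8, 3, 3, 8, 3, 8, 6, 3, 5, 2, 3, 3, 3, 1, 3, 1, 1, 0, 1, 5, 5, 3, 6, 3, 6, 30, 60, 79, 94, 105, 108, 105, 106, 107, 107, 107, 106, 106, 109, 107, 105, 103, 108]
0.145 185 sat 155 [79, 87, 90, 94, 96, 102, 101, 105, 105, 107, 108, 106, 101, 87, 66, 42, 3, 6, 3, 6, 6, 3, 6, 3, 3, 6, 0, 6, 6, 6, 3, 5, 3, 3, 3, 3, 3, 5, 3, 3, 4, 3, 0, 1, 2, 1, 0, 1, 3, 3, 3, 2, 4, 5, 3, 3, 21, 41, 64, 86, 103, 105, 105, 106, 108, 107, 107, 105, 104, 111, 106, 105, 107, 109, 107]
0.11 218 sat 157 [111, 107, 108, 107, 108, 106, 108, 102, 107, 105, 106, 107, 107, 106, 108, 93, 70, 45, 16, 3, 0, 5, 0, 3, 8, 5, 3, 2, 2, 4, 0, 8, 2, 1, 0, 1, 1, 2, 5, 5, 2, 3, 3, 3, 4, 1, 3, 4, 1, 0, 2, 2, 4, 5, 1, 1, 1, 1, 0, 1, 1, 1, 8, 110, 107, 106, 108, 109, 105, 105, 108, 105, 105, 106, 103]
```

Hasp edges put the staple about 2 mm further along +y than assumed. I'll check the shackle leg's centre line numerically.

```bash
python3 - <<'E'
from h import *
im=cv2.imread("pics/w11.png")[100:340,140:380].min(2)
for r in (76,92,100,115,130,145,160,172,178,184): print(r,im[r,70:156:2].tolist())
hs=cv2.cvtColor(cv2.imread("pics/w11.png"),cv2.COLOR_BGR2GRAY)
for c in (225,230,236,242,248): print("col",c,hs[225:262,c].tolist())
for r in (232,236,240,244):print("row",r,hs[r,205:265].tolist())
E
```

```text
76 [90, 91, 90, 92, 89, 91, 92, 92, 89, 92, 90, 94, 141, 164, 178, 189, 196, 202, 201, 195, 191, 184, 175, 154, 100, 90, 91, 92, 94, 90, 90, 89, 88, 85, 85, 85, 86, 83, 84, 82, 79, 78, 78]
92 [92, 89, 93, 93, 92, 91, 94, 93, 90, 91, 92, 90, 105, 147, 166, 180, 189, 205, 221, 227, 206, 190, 184, 173, 156, 116, 90, 94, 90, 89, 82, 78, 70, 71, 71, 71, 73, 70, 72, 70, 72, 70, 72]
100 [93, 94, 97, 94, 93, 126, 242, 252, 245, 180, 131, 133, 169, 136, 160, 177, 185, 198, 213, 221, 209, 189, 185, 177, 164, 138, 239, 249, 247, 187, 166, 190, 234, 250, 249, 180, 72, 71, 72, 71, 75, 73, 71]
115 [118, 120, 117, 115, 110, 225, 251, 251, 251, 252, 252, 241, 196, 126, 135, 154, 163, 172, 178, 187, 185, 172, 169, 164, 159, 143, 152, 248, 249, 250, 249, 249, 249, 250, 250, 234, 104, 71, 74, 73, 74, 70, 73]
130 [127, 144, 167, 180, 180, 249, 252, 252, 252, 253, 252, 239, 204, 156, 109, 123, 133, 141, 145, 145, 145, 140, 135, 133, 132, 123, 111, 247, 250, 250, 250, 250, 249, 251, 251, 248, 166, 82, 85, 87, 82, 85, 72]
145 [199, 202, 108, 70, 236, 252, 252, 253, 253, 253, 252, 247, 231, 164, 114, 118, 1
[... 2442 characters left out ...]
 142, 144, 143, 142, 138, 135, 134, 134, 134, 136, 130, 129, 124, 119, 109, 145, 232]
row 240 [201, 200, 199, 201, 200, 199, 201, 201, 202, 187, 120, 58, 120, 223, 249, 252, 252, 252, 252, 252, 252, 253, 253, 253, 252, 252, 251, 245, 232, 217, 190, 164, 131, 111, 113, 122, 123, 129, 133, 136, 138, 137, 140, 141, 143, 142, 140, 137, 137, 136, 135, 131, 130, 128, 129, 124, 119, 111, 135, 220]
row 244 [200, 199, 200, 200, 200, 199, 199, 202, 187, 120, 55, 64, 148, 236, 251, 252, 252, 252, 252, 252, 253, 253, 253, 253, 253, 252, 250, 248, 245, 235, 209, 170, 142, 115, 112, 119, 126, 130, 134, 135, 137, 137, 140, 142, 143, 142, 141, 139, 135, 135, 134, 135, 134, 131, 128, 126, 120, 113, 128, 208]
```

Leg and arch centre lines agree on a shackle turn of 0.086 rad, with the lock centred in the grip. I'll compute the pre-insert pose at lock yaw 0.404, with the shackle plane at staple y +1.9 mm.

```bash
cat >> h.py <<'E'
def goal2(s,P,yaw,beta=.628):
    "P in chest frame about ST (mm); tool yaw given"
    O=ST+np.c_[X,Y,Z]@np.array(P)/1e3;goal(s,(0,0,0),O,yaw,beta)
E
python3 - <<'E'
from h import *
s=sense();goal2(s,(-36,-.4,-35),.404)
E
```

```text
shift first [-0.0666 -0.0009  0.0415] turn [ 0.027  0.001 -0.016] shift after [-0.0666 -0.0008  0.0415]
```

Request:
{"fn": "apply_moves", "kwargs": {
  "plan": [
    [-0.0167, 0, 0.0104, 0.027, 0, -0.016, 1],
    [-0.0167, 0, 0.0104, 0, 0, 0, 1],
    [-0.0167, 0, 0.0104, 0, 0, 0, 1],
    [-0.0165, -0.0008, 0.0103, 0, 0, 0, 1],
    [0, 0, 0, 0, 0, 0, 1]
  ]
}}

```text
t: 15.02
tcp_pos: [0.5476, 0.1406, 0.0883]
tool_rot: [0.875, 0.174, 0.444, -0.089]
force: [0.0, 0.1, -2.7]
finger_gap: 0.295
gripper_force: 62.3
```

```bash
python3 - <<'E'
from h import *
s=sense();rel(s,ST,.49);goal2(s,(-18.3,-.4,-34.8),.404);W=cam("wrist",s)
w=snapshot("wrist");cv2.imwrite("pics/w12.png",w[:,:,::-1]);np.save("w12.npy",np.r_[s["tcp_pos"],s["tool_rot"]])
P=lambda x,y,z:np.round(proj(W,ST+np.c_[X,Y,Z]@np.array([x,y,z])/1e3)[0],1).tolist()
print("bar y -9 0 9",P(0,-9,0),P(0,0,0),P(0,9,0),"roots",P(26,-9,0),P(26,9,0),"hasp edges z30",P(27,-27,30),P(27,27,30),"z-22",P(27,-27,-22),P(27,27,-22))
g=cv2.cvtColor(w,cv2.COLOR_RGB2GRAY);h=cv2.cvtColor(w,cv2.COLOR_RGB2HSV)[:,:,1]
v=int(P(27,0,30)[1]);
for r in(v-8,v,v+8):
  m=np.where(h[r,150:350]<54)[0]+150;print("sat row",r,"low span",m.min(),m.max(),"pred",P(27,-27,30),P(27,27,30))
u,v=map(int,P(0,0,0))
for r in range(v-30,v+8,4):print(r,g[r,u-30:u+32:2].tolist())
print("cols from",u-30)
E
```

```text
t 15.03 rel xyz mm [-37.3  -4.3 -36.7] force [ 0.1  0.1 -2.7] tool x,y,z in frame [[0.588, -0.059, 0.807], [-0.097, -0.995, -0.002], [0.803, -0.077, -0.591]] gap 0.295 q [-0.195  0.889  2.334  2.582  1.007 -1.622]
shift first [ 0.0125 -0.0057  0.0139] turn [ 0.008  0.004 -0.008] shift after [ 0.0125 -0.0055  0.014 ]
bar y -9 0 9 [251.8, 135.1] [231.5, 136.5] [211.1, 137.8] roots [246.5, 99.7] [209.7, 101.9] hasp edges z30 [287.6, 36.5] [159.6, 42.9] z-22 [279.4, 130.5] [180.0, 137.0]
sat row 31 low span 159 288 pred [287.6, 36.5] [159.6, 42.9]
sat row 39 low span 160 287 pred [287.6, 36.5] [159.6, 42.9]
sat row 47 low span 162 316 pred [287.6, 36.5] [159.6, 42.9]
106 [108, 106, 125, 138, 145, 138, 130, 121, 104, 108, 107, 106, 108, 105, 107, 105, 107, 106, 105, 106, 109, 128, 138, 139, 139, 135, 121, 113, 124, 123, 125]
110 [125, 128, 133, 138, 142, 137, 133, 123, 120, 144, 144, 146, 145, 143, 147, 146, 146, 145, 143, 141, 142, 141, 135, 144, 143, 136, 128, 115, 128, 126, 123]
114 [121, 120, 123, 136, 140, 153, 180, 131, 107, 112, 111, 110, 112, 111, 110, 113, 112, 110, 109, 113, 109
[... 485 characters left out ...]
, 127, 200, 220, 226, 226, 210, 179, 115, 108]
130 [107, 106, 123, 189, 213, 224, 228, 222, 212, 151, 116, 113, 108, 112, 110, 115, 115, 118, 123, 128, 138, 174, 212, 226, 229, 226, 214, 188, 152, 110, 111]
134 [109, 109, 110, 141, 179, 204, 216, 223, 231, 234, 233, 232, 232, 234, 235, 237, 237, 238, 239, 237, 237, 231, 225, 217, 202, 189, 177, 151, 118, 119, 124]
138 [114, 118, 122, 120, 125, 155, 167, 174, 180, 189, 196, 207, 208, 206, 201, 200, 193, 193, 190, 187, 185, 177, 157, 150, 135, 115, 113, 116, 143, 145, 145]
142 [148, 148, 147, 146, 145, 120, 106, 111, 115, 121, 128, 130, 129, 125, 123, 120, 119, 117, 112, 113, 112, 111, 105, 104, 106, 113, 120, 125, 124, 121, 120]
cols from 201
```

The staple is clearly visible. Its arms sit at columns 211.7 and 251.7 (predicted 211 and 251.5) and the bar row matches, so ST is right. The earlier 2 mm was motion lag. Moving to the pre-insert pose.

Request:
{"fn": "apply_moves", "kwargs": {
  "plan": [
    [0.0063, -0.0018, 0.007, 0.008, 0.004, -0.008, 1],
    [0.0062, -0.0018, 0.0069, 0, 0, 0, 1],
    [0, 0, 0, 0, 0, 0, 1],
    [0, 0, 0, 0, 0, 0, 1]
  ]
}}

```text
t: 15.58
tcp_pos: [0.5635, 0.1518, 0.0931]
tool_rot: [0.872, 0.18, 0.447, -0.091]
force: [-0.3, 0.4, -3.2]
finger_gap: 0.298
gripper_force: 62.3
```

```bash
python3 - <<'E'
from h import *
s=sense();rel(s,ST,.49);goal2(s,(-18.3,-2.5,-34.8),.404);goal2(s,(11.7,-2.5,-34.8),.404);W=cam("wrist",s)
w=snapshot("wrist");cv2.imwrite("pics/w13.png",w[:,:,::-1]);g=w.min(2)
C0=s["tcp_pos"];R=Ro.from_quat(s["tool_rot"]).as_matrix();f=R[:,2].copy();f[2]=0;f/=np.linalg.norm(f);B=np.array([f,np.cross(Z,f),Z]);C=C0-B.T@np.array([.0117,0,-.0058])
a=.086;c=np.array([[-15+15*(1-np.cos(t))*np.cos(a),15*(1-np.cos(t))*np.sin(a),38+15*np.sin(t)] for t in(0,1.57,3.14)]+[[-15+30*np.cos(a),30*np.sin(a),35]])
print("leg,apex,short,tip in chest frame",np.round((np.c_[X,Y,Z].T@(C[:,None]+B.T@c.T/1e3-ST[:,None])).T*1e3,1).tolist())
P=lambda x,y,z:np.round(proj(W,ST+np.c_[X,Y,Z]@np.array([x,y,z])/1e3)[0],1).tolist()
print("bar",P(0,-9,0),P(0,0,0),P(0,9,0),"pred arch px",np.round(proj(W,C+(B.T@c.T).T/1e3),1).tolist())
v=int(P(0,0,0)[1])
for r in range(v-24,v+7,6):print(r,g[r,190:290:2].tolist())
E
```

```text
t 15.57 rel xyz mm [-18.   -1.9 -31.9] force [-0.1  0.5 -3.2] tool x,y,z in frame [[0.583, -0.047, 0.811], [-0.084, -0.996, 0.003], [0.808, -0.07, -0.585]] gap 0.298 q [-0.16   0.861  2.289  2.58   0.954 -1.58 ]
shift first [-0.0025  0.0006  0.0015] turn [-0.    -0.004  0.003] shift after [-0.0025  0.0006  0.0015]
shift first [ 0.015  -0.0019  0.0258] turn [-0.    -0.004  0.003] shift after [ 0.0151 -0.002   0.0257]
leg,apex,short,tip in chest frame [[-44.6, 0.4, 11.9], [-29.6, 0.4, 26.9], [-14.6, 0.4, 11.9], [-14.6, 0.4, 8.9]]
bar [262.9, 174.2] [241.5, 175.5] [219.9, 176.8] pred arch px [[249.5, 257.1], [245.5, 188.4], [242.7, 183.3], [242.8, 188.6]]
151 [111, 111, 108, 111, 111, 110, 110, 109, 110, 108, 112, 109, 125, 137, 145, 159, 188, 145, 108, 108, 110, 110, 109, 107, 109, 107, 109, 107, 109, 109, 108, 108, 118, 159, 221, 225, 230, 215, 158, 114, 109, 107, 110, 108, 111, 112, 111, 110, 111, 112]
157 [110, 110, 109, 110, 113, 114, 112, 114, 112, 113, 114, 112, 163, 212, 227, 229, 222, 208, 166, 112, 113, 111, 112, 114, 114, 112, 111, 112, 112, 111, 112, 110, 116, 178, 212, 222,
[... 375 characters left out ...]
 105, 108, 108, 140, 195, 218, 228, 231, 224, 217, 173, 128, 134, 170, 199, 216, 223, 228, 229, 225, 223, 221, 214, 190, 193, 226, 229, 230, 222, 197, 163, 133, 146, 147, 148, 145, 146, 148, 145, 144, 146]
175 [151, 151, 150, 150, 153, 151, 150, 148, 148, 149, 149, 148, 146, 128, 163, 194, 209, 222, 227, 235, 241, 155, 163, 194, 209, 221, 226, 229, 229, 222, 221, 217, 206, 175, 187, 193, 177, 167, 141, 114, 119, 117, 117, 115, 114, 110, 111, 114, 112, 111]
181 [109, 108, 107, 108, 108, 106, 105, 105, 105, 105, 101, 100, 100, 100, 98, 107, 115, 124, 133, 140, 151, 119, 152, 185, 204, 218, 224, 234, 240, 237, 224, 219, 209, 193, 157, 105, 96, 90, 85, 85, 84, 85, 85, 84, 84, 86, 84, 84, 84, 85]
```

The shackle is centred between the arms (arch at 243.5 where 243–244 was predicted, arm midpoint at 241.3). Correct the height and feel the gap over the bar.

Request:
{"fn": "apply_moves", "kwargs": {
  "plan": [
    [-0.0025, 0.0006, 0.0015, 0, -0.003, 0.003, 1],
    [0, 0, 0, 0, 0, 0, 1],
    [0.0029, -0.0004, 0.004, 0, 0, 0, 1],
    [0.0029, -0.0004, 0.004, 0, 0, 0, 1],
    [0, 0, 0, 0, 0, 0, 1]
  ]
}}

```text
t: 16.25
tcp_pos: [0.5728, 0.1557, 0.0898]
tool_rot: [0.873, 0.179, 0.445, -0.091]
force: [-0.3, 0.3, -2.5]
finger_gap: 0.297
gripper_force: 62.3
```

```bash
python3 - <<'E'
from h import *
s=sense();rel(s,ST,.49);goal2(s,(11.7,-2.5,-34.8),.404)
E
```

```text
t 16.25 rel xyz mm [ -8.   -2.9 -35.2] force [-0.1  0.4 -2.5] tool x,y,z in frame [[0.584, -0.05, 0.81], [-0.086, -0.996, 0.0], [0.807, -0.07, -0.587]] gap 0.297 q [-0.144  0.86   2.261  2.586  0.927 -1.558]
shift first [ 0.0118 -0.0021  0.0156] turn [ 0.    -0.001  0.   ] shift after [ 0.0118 -0.0021  0.0156]
```

Request:
{"fn": "apply_moves", "kwargs": {
  "plan": [
    [0.003, -0.0005, 0.0039, 0, 0, 0, 1],
    [0.003, -0.0005, 0.0039, 0, 0, 0, 1],
    [0, 0, 0, 0, 0, 0, 1]
  ]
}}

```text
t: 16.62
tcp_pos: [0.5814, 0.1605, 0.0901]
tool_rot: [0.873, 0.179, 0.445, -0.091]
force: [-0.6, -0.4, -3.0]
finger_gap: 0.297
gripper_force: 62.3
```

Request:
{"fn": "apply_moves", "kwargs": {
  "plan": [
    [0.003, -0.0005, 0.0039, 0, 0, 0, 1],
    [0.003, -0.0005, 0.0039, 0, 0, 0, 1],
    [0, 0, 0, 0, 0, 0, 1]
  ]
}}

```text
t: 17.0
tcp_pos: [0.5892, 0.165, 0.0898]
tool_rot: [0.873, 0.178, 0.444, -0.091]
force: [-1.8, -0.7, -2.3]
finger_gap: 0.298
gripper_force: 62.6
```

```bash
python3 - <<'E'
from h import *
s=sense();rel(s,ST,.49);goal2(s,(11.7,-2.5,-34.8),.404);goal2(s,(11.7,-2.5,-51.8),.404)
E
```

```text
t 17.00 rel xyz mm [ 10.8  -2.4 -35.2] force [-1.9  0.3 -2.3] tool x,y,z in frame [[0.586, -0.052, 0.808], [-0.087, -0.996, -0.001], [0.805, -0.07, -0.589]] gap 0.298 q [-0.111  0.845  2.214  2.595  0.87  -1.517]
shift first [0.0008 0.     0.0005] turn [ 0.     0.001 -0.001] shift after [0.0008 0.     0.0005]
shift first [-0.013   0.      0.0105] turn [ 0.     0.001 -0.001] shift after [-0.013   0.      0.0105]
```

Free passage. Now lower the short leg into the hole, checking partway.

Request:
{"fn": "apply_moves", "kwargs": {
  "plan": [
    [-0.0034, 0, 0.0024, 0, 0, 0, 1],
    [-0.0034, 0, 0.0024, 0, 0, 0, 1],
    [0, 0, 0, 0, 0, 0, 1]
  ]
}}

```text
t: 17.38
tcp_pos: [0.5892, 0.1649, 0.0808]
tool_rot: [0.873, 0.178, 0.444, -0.091]
force: [-1.1, -1.1, -3.3]
finger_gap: 0.296
gripper_force: 62.6
```

```bash
python3 - <<'E'
from h import *
rel(sense(),ST,.49)
E
```

```text
t 17.38 rel xyz mm [ 10.8  -2.5 -44.2] force [-1.5 -0.5 -3.3] tool x,y,z in frame [[0.587, -0.052, 0.808], [-0.086, -0.996, -0.001], [0.805, -0.069, -0.589]] gap 0.296 q [-0.111  0.87   2.213  2.603  0.89  -1.532]
```

Request:
{"fn": "apply_moves", "kwargs": {
  "plan": [
    [-0.0033, 0, 0.0022, 0, 0, 0, 1],
    [-0.0025, 0, 0.0016, 0, 0, 0, 1],
    [0, 0, 0, 0, 0, 0, 1]
  ]
}}

```text
t: 17.75
tcp_pos: [0.5892, 0.1648, 0.0744]
tool_rot: [0.873, 0.178, 0.445, -0.091]
force: [-0.2, -0.1, -3.0]
finger_gap: 0.297
gripper_force: 62.5
```

Request:
{"fn": "apply_moves", "kwargs": {
  "plan": [
    [-0.0012, 0, 0.0009, 0, 0, 0, 1],
    [0, 0, 0, 0, 0, 0, 1]
  ]
}}

```text
t: 18.0
tcp_pos: [0.5894, 0.1649, 0.0737]
tool_rot: [0.873, 0.178, 0.445, -0.091]
force: [-1.0, -1.1, -0.9]
finger_gap: 0.297
gripper_force: 62.7
```

```bash
python3 - <<'E'
from h import *
rel(sense(),ST,.49)
E
```

```text
t 18.00 rel xyz mm [ 10.9  -2.6 -51.3] force [-1.4 -0.5 -0.9] tool x,y,z in frame [[0.585, -0.051, 0.81], [-0.086, -0.996, -0.0], [0.807, -0.07, -0.587]] gap 0.297 q [-0.111  0.892  2.212  2.612  0.911 -1.547]
```

The bar took the weight at the predicted height (−51.3 against −51.8 mm). Settle 0.5 mm more, ease the grip, and open gently.

Request:
{"fn": "apply_moves", "kwargs": {
  "plan": [
    [-0.0005, 0, 0.0004, 0, 0, 0, 1],
    [0, 0, 0, 0, 0, 0, 1],
    [0, 0, 0, 0, 0, 0, 0.3],
    [0, 0, 0, 0, 0, 0, 0.2],
    [0, 0, 0, 0, 0, 0, 0],
    [0, 0, 0, 0, 0, 0, -0.2],
    [0, 0, 0, 0, 0, 0, -0.2]
  ],
  "force": 20
}}

```text
t: 18.88
tcp_pos: [0.5892, 0.1649, 0.0727]
tool_rot: [0.873, 0.178, 0.445, -0.091]
force: [-0.9, 0.2, -0.1]
finger_gap: 0.602
gripper_force: 0.0
```

```bash
python3 - <<'E'
from h import *
s=sense();rel(s,ST,.49)
w=snapshot("wrist");cv2.imwrite("pics/w14.png",w[:,:,::-1]);g=w.min(2)
for r in (220,245,260,272,284):print(r,g[r,200:300:2].tolist())
E
```

```text
t 18.88 rel xyz mm [ 10.8  -2.5 -52.3] force [-0.7  0.6 -0.1] tool x,y,z in frame [[0.585, -0.051, 0.809], [-0.086, -0.996, -0.0], [0.806, -0.07, -0.588]] gap 0.602 q [-0.111  0.894  2.212  2.613  0.912 -1.548]
220 [91, 91, 92, 92, 90, 92, 94, 94, 176, 196, 200, 200, 199, 199, 199, 194, 194, 166, 153, 175, 192, 201, 209, 221, 222, 215, 205, 201, 196, 184, 160, 170, 191, 190, 188, 188, 197, 198, 188, 143, 93, 94, 93, 94, 94, 90, 92, 95, 95, 95]
245 [95, 94, 94, 93, 94, 93, 94, 145, 194, 197, 199, 198, 201, 201, 197, 193, 195, 191, 155, 137, 153, 160, 167, 170, 173, 173, 167, 162, 161, 157, 148, 131, 185, 191, 191, 190, 189, 193, 194, 211, 236, 90, 87, 88, 90, 91, 91, 91, 88, 92]
260 [79, 78, 79, 81, 81, 80, 87, 246, 255, 255, 245, 221, 202, 200, 195, 194, 196, 191, 181, 115, 119, 121, 119, 121, 122, 120, 116, 111, 109, 111, 110, 144, 189, 253, 255, 255, 255, 255, 255, 255, 255, 194, 79, 83, 83, 81, 83, 82, 84, 84]
272 [85, 85, 85, 86, 86, 83, 131, 254, 255, 255, 255, 255, 255, 255, 255, 255, 255, 149, 84, 112, 113, 115, 114, 114, 113, 111, 108, 108, 108, 106, 109, 138, 255, 255, 255, 255, 255, 255, 255, 255, 255, 253, 132, 101, 102, 104, 100, 102, 101, 101]
284 [106, 107, 106, 107, 105, 102, 189, 255, 255, 255, 143, 133, 135, 141, 133, 192, 255, 171, 85, 82, 104, 113, 114, 113, 113, 109, 107, 109, 106, 88, 92, 137, 255, 255, 132, 132, 138, 134, 130, 164, 231, 255, 230, 97, 98, 99, 101, 100, 100, 100]
```

The lock stays put with the pads off it. Withdraw straight back along the fingers.

Request:
{"fn": "apply_moves", "kwargs": {
  "plan": [
    [0, 0, -0.008, 0, 0, 0, -0.3],
    [0, 0, -0.012, 0, 0, 0, -0.3],
    [0, 0, -0.02, 0, 0, 0, -0.3],
    [0, 0, -0.025, 0, 0, 0, -0.3],
    [0, 0, 0, 0, 0, 0, -0.3],
    [0, 0, 0, 0, 0, 0, -0.3]
  ]
}}

```text
t: 19.68
tcp_pos: [0.5415, 0.1439, 0.111]
tool_rot: [0.873, 0.178, 0.445, -0.091]
force: [0.9, 0.2, 0.2]
finger_gap: 0.648
gripper_force: 0.0
```

```bash
python3 - <<'E'
from h import *
s=sense();rel(s,ST,.49)
w=snapshot("wrist");a=snapshot("scene");cv2.imwrite("pics/w15.png",w[:,:,::-1]);cv2.imwrite("pics/s15.png",a[:,:,::-1])
W=cam("wrist",s);S=cam("scene")
B=np.c_[X,Y,Z];P=lambda C,x,y,z:proj(C,ST+B@np.array([x,y,z])/1e3)[0]
c,n=np.cos(.086),np.sin(.086)
L=lambda x,y,z:(-.5+c*x+n*y,-1.3-n*x+c*y,z-46)   # lock -> chest, expected hanging pose
for nm,C,im in(("wrist",W,w),("scene",S,a)):
  q=np.array([P(C,*L(x,y,23)) for x,y in((-21,13),(-21,-13),(21,-13),(21,13))])
  m=np.zeros(im.shape[:2],np.uint8);cv2.fillPoly(m,[q.round().astype(int)],1)
  print(nm,"expected top face",np.round(q).tolist(),"mean rgb inside",im[m>0].mean(0).round())
# bright (body top) blob in the wrist picture near there
g=(w.min(2)>225).astype(np.uint8);q=np.array([P(W,*L(x,y,23)) for x,y in((-21,13),(-21,-13),(21,-13),(21,13))])
x0,y0=(q.min(0)-25).astype(int);x1,y1=(q.max(0)+25).astype(int);yy,xx=np.where(g[y0:y1,x0:x1]);print("bright box",xx.min()+x0,xx.max()+x0,yy.min()+y0,yy.max()+y0)
# old lock place on the rack: frame difference
E
```

```text
t 19.68 rel xyz mm [-41.2   1.5 -14. ] force [ 0.9 -0.2  0.2] tool x,y,z in frame [[0.585, -0.051, 0.81], [-0.087, -0.996, 0.0], [0.807, -0.07, -0.587]] gap 0.648 q [-0.195  0.826  2.35   2.557  0.973 -1.595]
wrist expected top face [[223.0, 226.0], [273.0, 226.0], [270.0, 167.0], [226.0, 167.0]] mean rgb inside [175. 173. 173.]
scene expected top face [[163.0, 179.0], [175.0, 180.0], [179.0, 173.0], [168.0, 172.0]] mean rgb inside [51. 52. 54.]
bright box 225 271 143 226
```

The wrist view finds the body top exactly where expected (columns 225–271, front edge at row 226), so it is hanging on its own. I'll move clear, confirm it's still, and hand in.

Request:
{"fn": "apply_moves", "kwargs": {
  "plan": [
    [0.01, 0, -0.02, 0, 0, 0, -0.3],
    [0.03, 0, -0.02, 0, 0, 0, -0.3],
    [0, 0, 0, 0, 0, 0, -0.3],
    [0, 0, 0, 0, 0, 0, -0.3],
    [0, 0, 0, 0, 0, 0, -0.3]
  ]
}}

```text
t: 20.4
tcp_pos: [0.5326, 0.1408, 0.1657]
tool_rot: [0.873, 0.178, 0.444, -0.092]
force: [-0.8, 0.2, 0.4]
finger_gap: 0.652
gripper_force: 0.0
```

```bash
python3 - <<'E'
from h import *
s=sense();rel(s,ST,.49);W=cam("wrist",s);w=snapshot("wrist")
B=np.c_[X,Y,Z];c,n=np.cos(.086),np.sin(.086)
q=np.array([proj(W,ST+B@np.array((-.5+c*x+n*y,-1.3-n*x+c*y,-23))/1e3)[0] for x,y in((-21,13),(-21,-13),(21,-13),(21,13))]);print(q.round())
g=(w.min(2)>225);x0,y0=(q.min(0)-15).astype(int);x1,y1=(q.max(0)+15).astype(int);yy,xx=np.where(g[y0:y1,x0:x1]);print("bright",xx.min()+x0,xx.max()+x0,yy.min()+y0,yy.max()+y0)
h=cv2.cvtColor(w,cv2.COLOR_RGB2HSV)[:,:,1];v=proj(W,ST+B@np.array((27,0,30))/1e3)[0];r=int(v[1]);m=np.where(h[r,int(v[0])-70:int(v[0])+70]<54)[0]+int(v[0])-70
print("hasp span",m.min(),m.max(),"pred",[proj(W,ST+B@np.array((27,y,30))/1e3)[0][0].round() for y in(27,-27)])
print(sign_off())
E
```

```text
t 20.40 rel xyz mm [-50.5   2.9  40.7] force [-0.5  0.6  0.4] tool x,y,z in frame [[0.587, -0.052, 0.808], [-0.086, -0.996, -0.001], [0.805, -0.069, -0.589]] gap 0.652 q [-0.212  0.645  2.356  2.455  0.829 -1.458]
[[230. 260.]
 [269. 260.]
 [267. 208.]
 [232. 208.]]
bright 232 267 204 259
hasp span 201 286 pred [np.float64(200.0), np.float64(286.0)]
the job is handed in; nothing more can be done
None
```

The job is handed in at 20.4 s: the hasp is pushed fully home and the large padlock hangs by its shackle on the staple on its own, with the gripper clear of it; the verdict itself was not shown.

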